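Short spin at the bench centrifuge

TASK

Give the tubes in the centrifuge a short spin: push the open lid fully shut, then press the green-dotted end of the rocker switch on the control box to turn the power on, then press the blue key and keep it held down with the fingers; the program finishes while still holding the blue key. Do not press the orange key, and leave everything else standing on the bench where it is. Nothing needs gripping or lifting.

Things in the scene. Friction and masses are not known exactly. Their poses are not given: they have to be found in the camera images.
- centrifuge: White bench centrifuge, fixed, 220 x 220 x 116 mm, stands left or right of the middle. Origin: centre of its underside; own -x is its front (towards the robot, give or take its yaw), z up. Its lid is hinged along the far (+x) top edge.
- lid (a joint): Hinge of the grey lid in rad: 0 fully shut and flat, about 0.6 to 1.0 at the start (standing half open). The hinge is stiff: the lid stays where it is left and needs 2 to 5 N pushing down on its outer face to close. Straight down works, 60 to 95 mm in front of the hinge line.
- lid_hinge (a point): Middle of the lid's hinge line on the centrifuge, 107 mm behind the centrifuge's centre, 117 mm above the bench. It turns with the lid. The lid is a flat plate 214 mm long from hinge to free edge, 220 mm wide, 12 mm thick, its underside in the hinge line's plane; shut, its outer face lies level 129 mm above the bench.
- lid_edge (a point): Middle of the free edge of the lid, on its outer (upper when shut) face. It moves with the lid.
- console: Beige control box, fixed, 200 (x) x 260 (y) x 50 mm high, on the other side of the middle from the centrifuge. Origin: centre of its underside; own -x is its front. On its top, in a row along its y, 45 mm in front of its centre and 78 mm apart, stand the rocker switch, the blue key and the orange key, in any order.
- rocker (a joint): White power rocker, 60 mm long (along the console's x) by 32 mm wide, on a black base 76 x 46 mm. Its pivot lies in the middle, 74 mm above the bench. Joint in rad: about 0 is off (the green-dotted far end stands up), 0.4 is on (that end fully down). It stays where it is left; about 2 to 3 N at the dot turns it.
- rocker_on (a point): The green dot on the face of the rocker's far (+x) half, 21 mm from the pivot: press here, straight down. It moves with the rocker: about 84 mm above the bench when off, 8 mm lower when on.
- spin_key (a joint): Blue round spring key, in m: 0 up, 0.006 fully down (takes 5 N). It springs back when let go.
- spin_key_top (a point): Centre of the top face of the blue key, 32 mm in diameter, 72 mm above the bench when up. It moves with the key.
- spin_key_base: Black round housing of the blue key, 48 mm in diameter, 12 mm high, carrying the key. Origin: centre of its underside, on the console's top.
- release_key (a joint): Orange round spring key like the blue one, in m: 0 up, 0.006 down. Must not be pressed.
- release_key_top (a point): Centre of the top face of the orange key.
- jar: Loose brown glass jar with white cap, 40 mm in diameter, 44 mm high, on the rear of the console. Origin: centre of its underside. Leave alone.
- cryobox: Loose carton with yellow lid, 57 x 77 x 36 mm high, on the rear of the console. Origin: centre of its underside. Leave alone.
- tube_rack: Loose red rack with tube caps, 36 x 140 x 48 mm high, on the bench in front of the centrifuge. Origin: centre of its underside. Leave alone.
- spatula: Loose narrow steel lab spatula, 160 mm long, 6 mm high, lying in front of the console. Origin: middle of its underside. Leave alone.
- bottle: Loose clear glass bottle with paper label and orange cap, 68 mm in diameter, 160 mm high, at the left of the bench. Origin: centre of its underside. Leave alone.
- tip_box: Loose blue box with clear lid, 85 x 120 x 75 mm high, at the right of the bench. Origin: centre of its underside. Leave alone.
- beaker: Loose glass beaker, 76 mm across, 90 mm high, at the right of the bench, beyond the blue box. Origin: centre of its underside. Leave alone.

How it is judged:
On the way, in this order (a step that is already met when the one before it is completed fails the run):
1. the lid is pushed fully shut (value of joint lid below 0.035 rad), for 0.2 s.
2. the rocker switch is turned on (value of joint rocker above 0.3 rad), for 0.2 s.
3. the blue key is held down (value of joint spin_key above 0.004 m), for 0.5 s.
At the end, for the whole second after the job is handed in: The lid is shut (under 0.035 rad), the rocker is on (over 0.3 rad), the fingers hold the blue key down (over 4 mm of its 6 mm, over 1 N), the orange key is up, and no bystander is more than 30 mm from its start (value of joint lid below 0.035 rad and value of joint rocker above 0.3 rad and value of joint spin_key above 0.004 m and contact force between the fingers and spin_key_base above 1 N and value of joint release_key below 0.002 m and distance of each of jar, cryobox, tube_rack, spatula, bottle, tip_box, beaker from where it was at the start of the episode below 0.03 m); the arm keeps its last pose, push and grip.
It fails at once if the power is turned on before the lid is shut (value of joint rocker above 0.3 rad and value of joint lid above 0.05 rad).
It fails at once if the blue key is pressed before the lid is shut and the power on (value of joint spin_key above 0.003 m and (value of joint lid above 0.05 rad or value of joint rocker below 0.27 rad)).
It fails at once if the orange key is pressed (value of joint release_key above 0.002 m).
It fails at once if something else on the bench is pushed away or lifted (over 30 mm) or tipped over (distance of any of jar, cryobox, tube_rack, spatula, bottle, tip_box, beaker from where it was at the start of the episode above 0.03 m or angle between any of jar, cryobox, tube_rack, bottle, tip_box, beaker's own z axis and vertical above 0.5 rad).
It also fails if it takes over 48 s, if anything falls off the work surface, if the arm or the gripper's body presses on something with over 40 N, if the wrist force passes 120 N, or if a joint passes its speed limit or range.

ROBOT

A 6-joint arm with a two-finger parallel gripper is mounted at the origin on the work surface. World frame = base frame: x ahead of the robot, y to its left, z up, the work surface at z = 0. Lengths are in m, angles in rad, forces in N, time in s.
With the tool pointing down it reaches from about 0.35 to 0.875 m from the base axis. Payload 15.5 kg.
Tool frame: the origin (TCP) lies midway between the tips of the shut fingers; the grasp point (between the pads) lies 19 mm behind it (env.grip_depth is the distance from the TCP to the grasp point, in m); z points along the fingers, x is the direction in which the jaws open and shut, and the axes are right-handed (so a half turn about z gives the same grasp; the last joint's range is limited). The gripper opens to 85 mm and grips with 20 to 120 N. Pads are 22 mm wide; open, the fingers measure 114 mm over their backs; the gripper's body (76 mm by 85 mm) begins 54 mm behind the grasp point. The pads swing forward as they close: fully open they stand 13 mm farther back than shut.
Start: joints at [-1.29, 0.494, 1.345, -0, 1.302, -0.096], TCP at [0.23, -0.581, 0.205] pointing down, gripper open.
Joint ranges: [-2.91, 2.91], [-0.82, 2.16], [0.22, 2.67], [-1.22, 4.37], [0.12, 2.79], [-3.08, 3.08]. Speed limits (rad/s): [1.89, 1.89, 2.57, 3.01, 3.01, 3.01].

INTERFACE

Orientations are given as a rotation vector (axis times angle).
In Python, from rig import monitor, capture, job, env gives the robot as it stands. The module is installed in compiled form; this text tells all that it offers.
- The arm moves only by the tool apply_moves, never from a script. Its argument "motion" is a list of rows, each a list of 5 numbers: the closure, from 0 (fully open) to 1 (shut), then the shift along the tool's x, y, z in mm, then the turn about the tool's z in rad. In form: [[claw, x, y, z, turn], ...]. A call has 1 to 8 rows; each row shifts and turns the pose as measured when the row begins, along the tool's axes as they then stand; what a row does not reach is not made up. A row lasts 1/12 s, in which the tool goes at most 41.7 mm and 7.16 degrees, less where a joint would pass 70% of its speed; a pose out of reach is approached as far as the arm can. A call is refused whole if a number of a shift passes 41.7 or a number of a turn 0.125, either way. A call with a gripper value outside its range is refused whole. The fingers move at their own pace and stop on an object; "squeeze" is the grip in N (left out, the last holds). Time passes only in rows, so rows that do not move let the fingers close. It gives the time, the measured TCP pose, the force and the opening at its end, in the units of the state.
- monitor.observe(): the state, without advancing time (a new reading comes with each control period).
- capture(name): name is "scene" or "top" or "wrist"; returns a dict with "color" (420x560x3 uint8, red, green, blue), "z_map" (420x560 float32, m along the optical axis (not along the pixel's ray), 0 where there is no reading), "mtx" (3x3 intrinsics, pixels), "xyz" and "rotation" of the camera in the world. Camera axes: x right, y up, looking along -z (the intrinsics and any distortion apply to the point x, -y, -z); pixel columns grow to the right and rows downward; lengths in m; the calibration is good to about 2 mm. A picture is of the moment at which its call begins.
- job.finish_job(): hands the job in, once; it reports no verdict.
The state is a dict: "time": time; "qpos": joint angles; "joint_vel": joint speeds; "joint_torque": joint torques, N m; "position": TCP position; "tcp_rot": TCP orientation; "force": force on the tool from outside, world axes, zero at the start; "moment": the same for the moment, N m; "finger_gap": finger opening in m.
Only numpy, scipy, OpenCV 4.12 (cv2) and the standard library are available. Lean on these libraries where they do the work, as an engineer would, in place of code of your own. Each camera call takes 0.05 s, during which the arm holds its last target.

## Working session

There is one attempt and no reset: what is moved stays moved. The work goes in short steps, Python scripts to look and compute and a tool call to move; the robot and the scene stay as the last step left them, time stands still between calls to the robot, and variables do not carry over. Pictures are saved under pics/ and viewed, and the job is handed in when it is done.

Besides the shell and the picture viewer there is one more tool, called after "Emit:" as name([rows], argument=value, ...), one row to a line, values as JSON. apply_moves: Moves the arm, as the interface text tells. Its arguments: {"type":"object","properties":{"motion":{"type":"array"},"squeeze":{"type":"number"}},"required":["motion"]}

```bash
mkdir -p pics
cat > h.py <<'E'
import numpy as np, cv2
from rig import monitor, capture, job, env
def save(n,im): cv2.imwrite(f'pics/{n}.png', cv2.cvtColor(im,cv2.COLOR_RGB2BGR))
def world(c,u,v,z=None):
    K=c['mtx'];d=c['z_map'][int(round(v)),int(round(u))]
    r=np.array([(u-K[0,2])/K[0,0],-(v-K[1,2])/K[1,1],-1.0]); w=np.array(c['rotation'])@r; o=np.array(c['xyz'])
    if z is None: return o+w*d
    return o+w*(z-o[2])/w[2]
def cloud(c):
    K=c['mtx'];d=c['z_map'];v,u=np.mgrid[:d.shape[0],:d.shape[1]]
    p=np.stack([(u-K[0,2])/K[0,0]*d,-(v-K[1,2])/K[1,1]*d,-d],-1)
    return p@np.array(c['rotation']).T+np.array(c['xyz'])
E
python3 - <<'E'
from h import *
for n in ('scene','top'):
    c=capture(n); save(n+'0',c['color']); np.savez(n+'0',**c); print(n,c['xyz'],np.round(c['rotation'],3).tolist(),c['mtx'].tolist())
s=monitor.observe(); print({k:np.round(v,3) for k,v in s.items()})
E
```

```text
scene [-0.01702888  0.84142009  1.0441658 ] [0.328, -1.038, -2.364] [[428.0215855576393, 0.0, 285.8997330717513], [0.0, 428.0215855576393, 201.8096592804639], [0.0, 0.0, 1.0]]
top [ 0.4286038  -0.01478785  1.20982049] [0.117, -0.097, -1.562] [[401.59952495568643, 0.0, 286.0749247898484], [0.0, 401.59952495568643, 209.8571967609206], [0.0, 0.0, 1.0]]
{'time': np.float64(0.1), 'qpos': array([-1.29 ,  0.494,  1.346,  0.   ,  1.303, -0.095]), 'joint_vel': array([ 0.002, -0.   , -0.001, -0.001, -0.002, -0.001]), 'joint_torque': array([ 2.0000e-03, -8.8360e+01, -3.8456e+01,  0.0000e+00,  5.0000e-03,
       -0.0000e+00]), 'position': array([ 0.23 , -0.581,  0.204]), 'tcp_rot': array([-2.598e+00,  1.766e+00,  1.000e-03]), 'force': array([ 0.697, -1.44 ,  0.213]), 'moment': array([0.009, 0.02 , 0.059]), 'finger_gap': np.float64(0.086)}
```

Rotation is a rotation vector; fix that in helpers.

```bash
sed -i "s/np.array(c\['rotation'\])/cv2.Rodrigues(np.array(c['rotation'],float))[0]/g" h.py; cat h.py | grep Rodr
```

```text
r=np.array([(u-K[0,2])/K[0,0],-(v-K[1,2])/K[1,1],-1.0]); w=cv2.Rodrigues(np.array(c['rotation'],float))[0]@r; o=np.array(c['xyz'])
    return p@cv2.Rodrigues(np.array(c['rotation'],float))[0].T+np.array(c['xyz'])
```

View pics/top0.png

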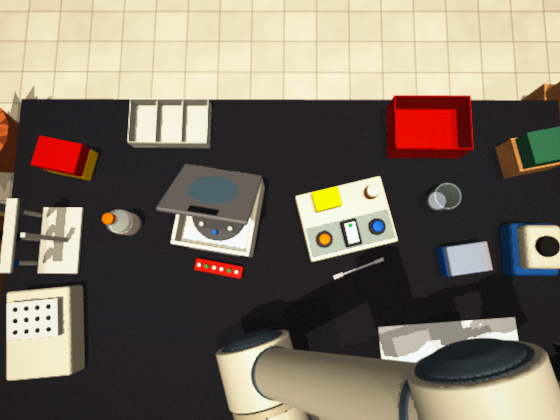

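View pics/scene0.png

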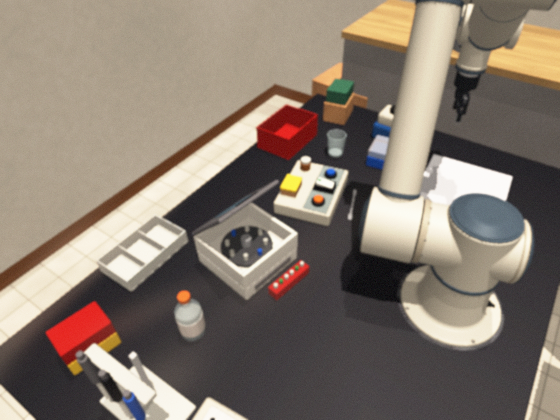

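Top view: centrifuge near (215,215) with its lid over (213,190). The console is near (347,218), with orange (324,239), rocker (351,232), and blue (377,227). The jar and yellow box are behind them, the spatula at (358,268). Next I measure these from both views.

```bash
cat > m.py <<'E'
from h import *
T=dict(np.load('top0.npz'));S=dict(np.load('scene0.npz'))
def blobs(c,lo,hi,amin=15):
    h=cv2.cvtColor(c['color'],cv2.COLOR_RGB2HSV); m=cv2.inRange(h,np.array(lo),np.array(hi))
    n,l,st,ce=cv2.connectedComponentsWithStats(m)
    P=cloud(c)
    for i in range(1,n):
        if st[i,4]>=amin:
            q=np.median(P[l==i],0)
            if 0.2<q[0]<1.1 and abs(q[1])<0.6: print('   ',np.round(ce[i],1),st[i,4],np.round(q,4), 'z.072:',np.round(world(c,*ce[i],z=.072)[:2],4))
for n,c in (('top',T),('scene',S)):
    for k,lo,hi in (('blue',(100,150,60),(125,255,255)),('orange',(8,180,120),(20,255,255)),('green',(40,80,60),(85,255,255)),('yellow',(24,150,120),(35,255,255)),('red',(0,180,60),(4,255,255))):
        print(n,k); blobs(c,lo,hi,4 if k=='green' else 15)
P=cloud(T)
# lid grey plate: points above 0.135
m=(P[...,2]>0.135)&(P[...,2]<0.4)&(P[...,0]>0.4)&(P[...,1]>0)&(P[...,1]<0.4)
n,l,st,ce=cv2.connectedComponentsWithStats(m.astype(np.uint8)); print(st[:],ce)
E
python3 m.py
python3 - <<'E'
from h import *
for n,r in (('top0',(150,150,410,290)),):
    im=cv2.imread(f'pics/{n}.png')[r[1]:r[3],r[0]:r[2]]; cv2.imwrite('pics/topz.png',cv2.resize(im,None,fx=3,fy=3,interpolation=cv2.INTER_CUBIC))
E
```

```text
top blue
    [377.4 225.7] 107 [ 0.5402 -0.2591  0.0718] z.072: [ 0.5408 -0.2589]
    [214.5 231.8] 20 [0.5187 0.2003 0.0898] z.072: [0.5209 0.2037]
    [442.1 261.2] 181 [ 0.4434 -0.4545  0.0256] z.072: [ 0.4422 -0.4371]
top orange
    [ 86.9 159.7] 23 [0.734  0.5939 0.0545] z.072: [0.7302 0.585 ]
    [107.2 218. ] 120 [0.5509 0.4723 0.1603] z.072: [0.5588 0.5134]
    [324.4 238.1] 86 [ 0.5052 -0.1091  0.0721] z.072: [ 0.5049 -0.1086]
top green
    [350. 225.] 9 [ 0.5412 -0.1795  0.0844] z.072: [ 0.5425 -0.1813]
    [206.4 265.6] 13 [0.4243 0.2294 0.0492] z.072: [0.4254 0.2236]
    [228.5 270. ] 10 [0.4134 0.1647 0.0477] z.072: [0.4137 0.161 ]
top yellow
    [326.3 198.4] 553 [ 0.6169 -0.1128  0.0858] z.072: [ 0.6186 -0.1145]
top red
    [429.  126.6] 5111 [ 0.8512 -0.4326  0.0132] z.072: [ 0.8332 -0.4168]
    [218.5 267.9] 523 [0.419  0.197  0.0341] z.072: [0.4193 0.1892]
scene blue
    [374.  162.3] 154 [ 0.4523 -0.4552  0.0267] z.072: [ 0.4321 -0.3969]
    [330.3 172.4] 48 [ 0.5382 -0.2544  0.0723] z.072: [ 0.5383 -0.255 ]
    [233.4 232.6] 21 [0.6326 0.1829 0.0843] z.072: [0.6411 0.1741]
    [259.4 251.1] 19 [0.5184 0.2023 0.0892] z.072: [0.5281 0.19  ]
scene orange
    [318.1 199.2] 50 [ 0.5009 -0.1046  0.073 ] z.072: [ 0.5007 -0.1057]
    [183.2 296.3] 122 [0.5464 0.4718 0.1609] z.072: [0.604  0.4346]
scene green
    [296.4 267.8] 5 [0.4119 0.1671 0.0482] z.072: [0.4015 0.182 ]
    [280.6 280.8] 5 [0.4249 0.2309 0.0478] z.072: [0.4132 0.2452]
scene yellow
    [290.4 182.4] 234 [ 0.617  -0.1103  0.0885] z.072: [ 0.6276 -0.1276]
scene red
    [287.2 131.3] 2101 [ 0.8417 -0.4303  0.054 ] z.072: [ 0.8193 -0.3925]
    [289.4 281.2] 369 [0.4086 0.2074 0.0333] z.072: [0.3918 0.2327]
[[     0      0    560    420 230953]
 [   156    165    106     60   4246]
 [   214    169      1      1      1]] [[280.74731655 209.77290185]
 [211.67004239 194.66556759]
 [214.         169.        ]]
```

View pics/topz.png

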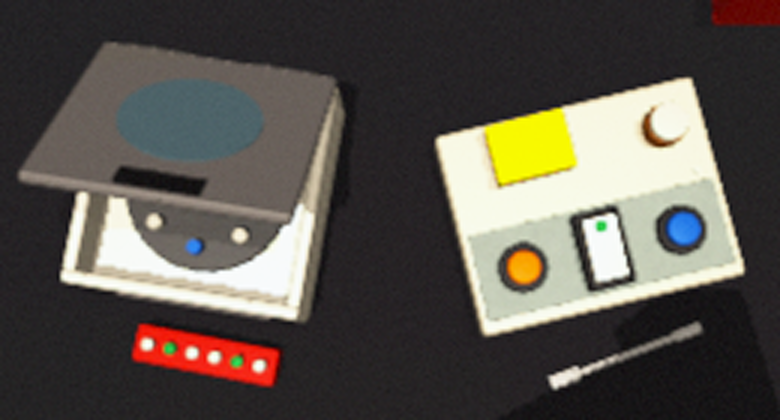

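```bash
cat > lid.py <<'E'
from h import *
import sys
def lid(c):
    P=cloud(c)
    m=(P[...,2]>0.135)&(P[...,2]<0.4)&(P[...,0]>0.4)&(P[...,1]>0.05)&(P[...,1]<0.4)
    n,l,st,ce=cv2.connectedComponentsWithStats(m.astype(np.uint8)); i=1+np.argmax(st[1:,4])
    m=cv2.erode((l==i).astype(np.uint8),np.ones((3,3)))>0
    q=P[m]
    for _ in range(4):
        cen=q.mean(0);n=np.linalg.svd(q-cen,full_matrices=False)[2][2]; n*=np.sign(n[2]); r=(q-cen)@n; q=q[abs(r)<3*max(.001,np.std(r))]
    return q,cen,n
for f in ('top0','scene0'):
    q,cen,n=lid(dict(np.load(f+'.npz')))
    ang=np.arccos(n[2]); print(f,len(q),'cen',cen.round(4),'n',n.round(4),'angle',ang.round(3),'yaw',np.arctan2(n[1],n[0]).round(3), 'zmax',q[:,2].max())
    f_=np.array([n[0],n[1]])/np.hypot(n[0],n[1]);
    yaw=np.arctan2(f_[1],f_[0]) # outer normal leans backwards(+x)
    s=q[:,:2]@f_; t=q[:,:2]@np.array([-f_[1],f_[0]])
    print('s',s.min(),s.max(),'t',np.percentile(t,[1,99]))
    # free edge s, height; hinge: outer face point is n*0.012 off underside
    # line of outer face : n.(p-cen)=0; hinge axis at z .117 on underside plane: n.(p-cen)=-.012
    sh=(-.012+n@cen-n[2]*.117)/np.hypot(n[0],n[1]); print('hinge s',sh,'hinge mid',f_*sh+np.array([-f_[1],f_[0]])*np.mean(np.percentile(t,[1,99])))
E
python3 lid.py
python3 - <<'E'
from h import *
T=dict(np.load('top0.npz'))
# top rim of centrifuge white at z~.116 corners front
for u,v in ((171,245),(251,256),(301,334)): print(world(T,u,v,z=.116))
E
```

```text
top0 3691 cen [0.6051 0.1848 0.218 ] n [ 0.7108 -0.1125  0.6943] angle 0.803 yaw -0.157 zmax 0.2822977797151194
s 0.5042065681781549 0.6453003923746575 t [0.1735842 0.3813717]
hinge s 0.6494703576360421 hinge mid [0.68486047 0.17254536]
scene0 633 cen [1.9407 0.0904 0.2157] n [0.9998 0.0194 0.011 ] angle 1.56 yaw 0.019 zmax 0.3541050559105098
s 1.9294504009738855 1.9547969737105835 t [0.01786669 0.11113104]
hinge s 1.9311513557735802 hinge mid [1.92953543 0.10197404]
[0.48053747 0.31302122 0.116     ]
[0.45218418 0.09408845 0.116     ]
[ 0.2487472  -0.04171718  0.116     ]
```

```bash
cat > to.py <<'E'
from h import *
import sys
def to(x,y,z,yaw=None):
    s=monitor.observe();p=s['position'];R=cv2.Rodrigues(np.array(s['tcp_rot'],float))[0]
    d=R.T@(np.array([x,y,z])-p)*1000
    cur=np.arctan2(R[1,0],R[0,0]); t=0
    if yaw is not None:
        t=-(yaw-cur); t=(t+np.pi/2)%np.pi-np.pi/2   # tool z is down
    print('t',round(float(s['time']),2),'pos',p.round(4),'toolx yaw',cur.round(3),'zaxis',R[:,2].round(3),'F',np.round(s['force'],1),'gap',round(float(s['finger_gap']),4),'q',np.round(s['qpos'],2))
    print('shift mm',d.round(1),'turn',round(float(t),3))
if __name__=='__main__':
    a=[float(v) for v in sys.argv[1:]]; to(*a)
E
python3 to.py 0.605 0.185 0.33 1.806
```

```text
t 0.1 pos [ 0.2298 -0.5808  0.2044] toolx yaw -1.194 zaxis [-0.     0.001 -1.   ] F [ 0.7 -1.4  0.2] gap 0.0856 q [-1.29  0.49  1.35  0.    1.3  -0.1 ]
shift mm [-574.2 -630.6 -124.9] turn 0.142
```

Emit:
apply_moves([
  [1, 0, 0, -40, 0.07],
  [1, 0, 0, -40, 0.07],
  [1, 0, 0, -40, 0],
  [1, -27, -30, -10, 0],
  [1, -27, -30, 0, 0],
  [1, -27, -30, 0, 0],
  [1, -27, -30, 0, 0],
  [1, -27, -30, 0, 0],
], squeeze=60)

```text
time: 0.77
position: [0.344, -0.4149, 0.3375]
tcp_rot: [-2.449, 1.962, 0.008]
force: [1.5, 0.0, 0.0]
finger_gap: -0.0003
```

Emit:
apply_moves([
  [1, -27, -30, 0, 0],
  [1, -27, -30, 0, 0],
  [1, -27, -30, 0, 0],
  [1, -27, -30, 0, 0],
  [1, -27, -30, 0, 0],
  [1, -27, -30, 0, 0],
  [1, -27, -30, 0, 0],
  [1, -27, -30, 0, 0],
])

```text
time: 1.43
position: [0.5336, -0.1402, 0.3381]
tcp_rot: [-2.447, 1.964, 0.012]
force: [1.0, 0.1, 0.3]
finger_gap: -0.0001
```

```bash
python3 to.py 0.605 0.185 0.33 1.806
```

```text
t 1.43 pos [ 0.5336 -0.1402  0.3381] toolx yaw -1.353 zaxis [-0.004  0.007 -1.   ] F [1.  0.1 0.3] gap -0.0001 q [-0.37  0.29  1.31  0.01  1.55  0.98]
shift mm [-301.9 -140.1   10.3] turn -0.017
```

Emit:
apply_moves([
  [1, -34, -16, 0, 0],
  [1, -34, -16, 0, 0],
  [1, -34, -16, 0, 0],
  [1, -34, -16, 0, 0],
  [1, -34, -16, 0, 0],
  [1, -34, -16, 0, 0],
  [1, -34, -16, 0, 0],
  [1, -34, -16, 0, 0],
])

```text
time: 2.1
position: [0.6017, 0.169, 0.3372]
tcp_rot: [-2.45, 1.965, 0.017]
force: [1.3, 0.1, -0.8]
finger_gap: 0.0001
```

```bash
python3 to.py 0.605 0.185 0.33 1.806
```

```text
t 2.1 pos [0.6017 0.169  0.3372] toolx yaw -1.352 zaxis [-0.008  0.007 -1.   ] F [ 1.3  0.1 -0.8] gap 0.0001 q [0.17 0.41 1.13 0.01 1.61 1.53]
shift mm [-14.8  -6.7   7.3] turn -0.017
```

Emit:
apply_moves([
  [1, -15, -7, 0, 0],
  [1, 0, 0, 30, 0],
  [1, 0, 0, 30, 0],
  [1, 0, 0, 30, 0],
  [1, 0, 0, 15, 0],
])

```text
time: 2.52
position: [0.6063, 0.1977, 0.2304]
tcp_rot: [-2.455, 1.95, 0.013]
force: [0.3, -0.2, -0.0]
finger_gap: -0.0002
```

```bash
python3 to.py 0.605 0.185 0.127 1.806
python3 - <<'E'
from h import *
c=capture('scene'); save('s1',cv2.resize(c['color'][120:320,140:400],None,fx=3,fy=3))
E
```

```text
t 2.52 pos [0.6063 0.1977 0.2304] toolx yaw -1.342 zaxis [-0.002  0.011 -1.   ] F [ 0.3 -0.2 -0. ] gap -0.0002 q [0.22 0.49 1.28 0.01 1.37 1.56]
shift mm [ 13.2   4.2 103.3] turn -0.007
```

View pics/s1.png

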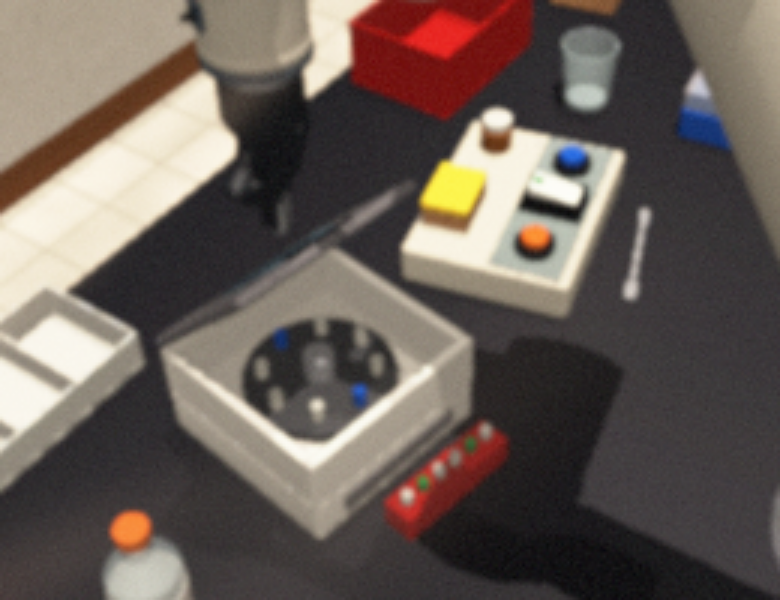

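The fingertips stand just above the lid's outer face, at (280,220) in the crop. I'll push down.

Emit:
apply_moves([
  [1, 0, 0, 12, 0],
  [1, 0, 0, 12, 0],
  [1, 0, 0, 12, 0],
  [1, 0, 0, 12, 0],
])

```text
time: 2.9
position: [0.606, 0.1982, 0.1809]
tcp_rot: [-2.456, 1.951, 0.015]
force: [-0.1, 0.2, 1.8]
finger_gap: -0.0003
```

Emit:
apply_moves([
  [1, 0, 0, 12, 0],
  [1, 0, 0, 12, 0],
  [1, 0, 0, 12, 0],
])

```text
time: 3.15
position: [0.6073, 0.1985, 0.1459]
tcp_rot: [-2.454, 1.95, 0.012]
force: [-0.0, -0.3, 3.1]
finger_gap: -0.0001
```

```bash
python3 to.py 0.605 0.185 0.127 1.806
```

```text
t 3.15 pos [0.6073 0.1985 0.1459] toolx yaw -1.343 zaxis [-0.002  0.011 -1.   ] F [-0.  -0.3  3.1] gap -0.0001 q [0.22 0.57 1.38 0.01 1.19 1.55]
shift mm [12.9  5.3 18.8] turn -0.007
```

Emit:
apply_moves([
  [1, 0, 0, 7, 0],
  [1, 0, 0, 5, 0],
  [1, 0, 0, 4, 0],
  [1, 0, 0, 3, 0],
])

```text
time: 3.48
position: [0.6076, 0.1986, 0.1264]
tcp_rot: [-2.454, 1.95, 0.013]
force: [-0.5, -0.2, 1.6]
finger_gap: -0.0002
```

Emit:
apply_moves([
  [1, 0, 0, 3, 0],
  [1, 0, 0, 3, 0],
  [1, 0, 0, 0, 0],
])

```text
time: 3.73
position: [0.6079, 0.1987, 0.1204]
tcp_rot: [-2.453, 1.95, 0.012]
force: [-0.1, -0.1, -0.2]
finger_gap: -0.0001
```

```bash
python3 to.py 0.605 0.185 0.127 1.806
python3 - <<'E'
from h import *
c=capture('scene'); save('s2',cv2.resize(c['color'][120:320,140:400],None,fx=3,fy=3))
E
```

```text
t 3.73 pos [0.6079 0.1987 0.1204] toolx yaw -1.343 zaxis [-0.001  0.011 -1.   ] F [-0.1 -0.1 -0.2] gap -0.0001 q [0.22 0.6  1.4  0.01 1.14 1.55]
shift mm [12.7  5.9 -6.7] turn -0.008
```

View pics/s2.png

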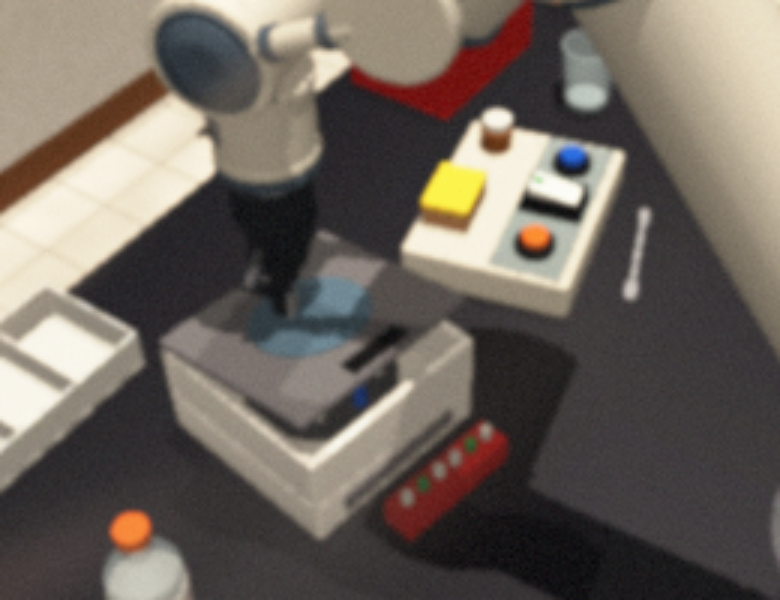

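Run:
```python
from h import *
for n in('top','wrist'):
    c=capture(n); np.savez(n+'2',**c)
    save(n+'2',cv2.resize(c['color'][130:300,130:300],None,fx=3.5,fy=3.5) if n=='top' else c['color'])
S=capture('scene');np.savez('scene2',**S)
P=cloud(S)
# lid grey sample points in scene crop coords
for u,v in ((180,340),(300,420),(230,370),(440,305),(400,340),(330,250),(370,360),(340,310),(285,310),(290,300)):
    uu,vv=140+u/3,120+v/3; print((u,v),world(S,uu,vv).round(4))
```

```text
(180, 340) [0.6783 0.2733 0.1346]
(300, 420) [0.4962 0.3101 0.1718]
(230, 370) [0.6018 0.2853 0.1492]
(440, 305) [0.4725 0.1253 0.1732]
(400, 340) [0.4795 0.1819 0.1704]
(330, 250) [0.6292 0.0971 0.1433]
(370, 360) [0.4901 0.215  0.1666]
(340, 310) [0.5583 0.1718 0.1576]
(285, 310) [0.6009 0.2035 0.1605]
(290, 300) [0.6002 0.1955 0.1679]
```

View pics/top2.png

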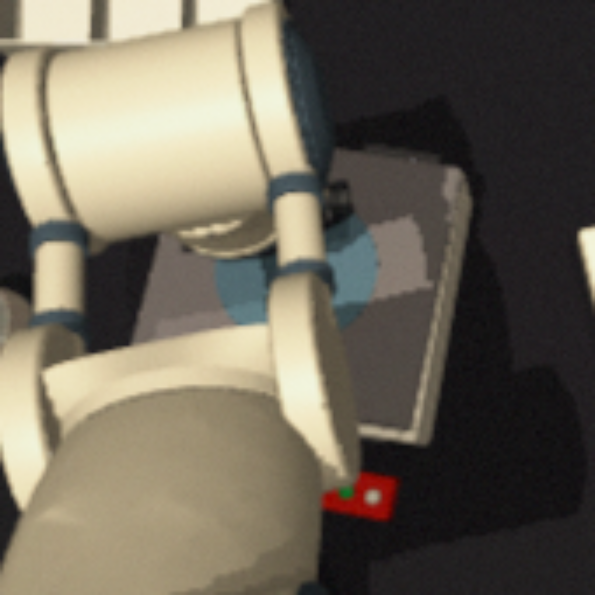

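View pics/wrist2.png

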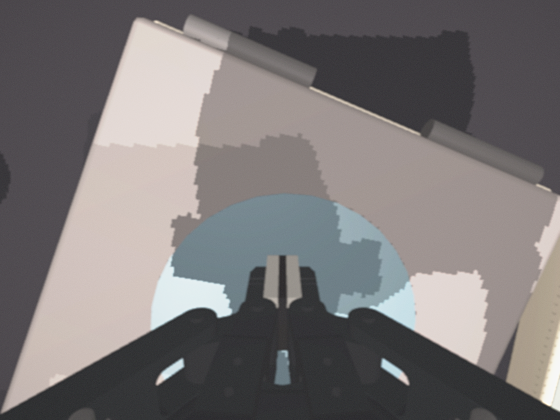

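Run:
```python
from h import *
s=monitor.observe(); print(s['time'],s['position'],s['force'],s['finger_gap'],s['qpos'])
def proj(c,p):
    R=cv2.Rodrigues(np.array(c['rotation'],float))[0]; q=R.T@(np.array(p)-c['xyz']); K=c['mtx']
    return K[0,0]*q[0]/-q[2]+K[0,2], K[1,1]*-q[1]/-q[2]+K[1,2]
S=capture('scene');np.savez('scene3',**S); W=dict(np.load('wrist2.npz'))
u,v=proj(S,s['position']); print('tcp in crop scene',(u-140)*3,(v-120)*3,'wrist',proj(W,s['position']), W['xyz'],W['rotation'])
im=cv2.resize(S['color'][170:270,180:310],None,fx=6,fy=6,interpolation=cv2.INTER_CUBIC).copy()
cv2.circle(im,(int((u-180)*6),int((v-170)*6)),4,(255,0,0),-1)
save('s3',im)
PW=cloud(W)
for a in ((275,265),(290,265),(250,300),(150,100),(400,180),(283,250),(283,240),(283,200)): print(a,PW[a[1],a[0]].round(4))
```

```text
3.9333 [0.60810079 0.19878592 0.12095244] [ 0.26853075 -1.43636719  0.10755626] -1.668782473684781e-05 [0.21641857 0.5974919  1.40317622 0.01208154 1.13938297 1.55466058]
tcp in crop scene 285.81673521967434 332.3606109341098 wrist (np.float64(284.825116012819), np.float64(249.54500726739198)) [0.68307335 0.21557887 0.29048031] [-0.24792795  0.21289077 -1.33116851]
(275, 265) [0.6188 0.2052 0.1623]
(290, 265) [0.62   0.1992 0.1619]
(250, 300) [0.6173 0.2126 0.1884]
(150, 100) [0.669  0.2721 0.1352]
(400, 180) [0.6597 0.1565 0.1335]
(283, 250) [0.6186 0.202  0.1456]
(283, 240) [0.6226 0.2029 0.1438]
(283, 200) [0.6402 0.207  0.141 ]
```

View pics/s3.png

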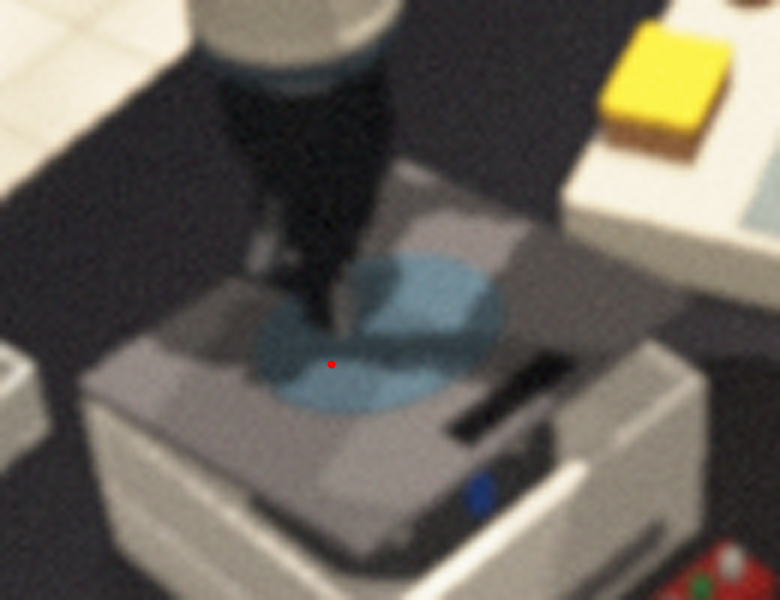

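Emit:
apply_moves([
  [1, 0, 0, -15, 0],
  [1, 0, 0, -15, 0],
])

```text
time: 4.15
position: [0.6065, 0.198, 0.149]
tcp_rot: [-2.456, 1.952, 0.017]
force: [0.8, -0.2, 0.6]
finger_gap: 0.0002
```

```bash
cat > look.py <<'E'
from h import *
import sys
k=sys.argv[1]
s=monitor.observe(); print(s['time'],s['position'].round(4),s['force'].round(2),s['qpos'].round(3))
S=capture('scene');np.savez('scene'+k,**S); W=capture('wrist'); np.savez('wrist'+k,**W)
im=cv2.resize(S['color'][150:270,160:310],None,fx=4,fy=4,interpolation=cv2.INTER_CUBIC)
w=cv2.resize(W['color'],None,fx=.5,fy=.5); out=np.zeros((480+210,600,3),np.uint8); out[:480]=im; out[480:,:280]=w
save('look'+k,cv2.resize(out,None,fx=.85,fy=.85))
h=np.array([.6849,.1725]); f=np.array([.9877,-.1562])
P=cloud(S); p=P.reshape(-1,3); s_=(h-p[:,:2])@f; t=(p[:,:2]-h)@np.array([-f[1],f[0]])
m=(s_>.02)&(s_<.2)&(t>.06)&(t<.1)&(p[:,2]>.12)&(p[:,2]<.3)
a=np.polyfit(s_[m],p[m,2],1); r=p[m,2]-np.polyval(a,s_[m]); print('lid slope rad',np.arctan(a[0]).round(3),'z0',a[1].round(4),m.sum(),r.std().round(4))
E
python3 look.py 4
```

```text
4.15 [0.6065 0.198  0.149 ] [ 0.78 -0.2   0.63] [0.216 0.567 1.375 0.012 1.203 1.555]
lid slope rad 0.166 z0 0.1419 616 0.0274
```

View pics/look4.png

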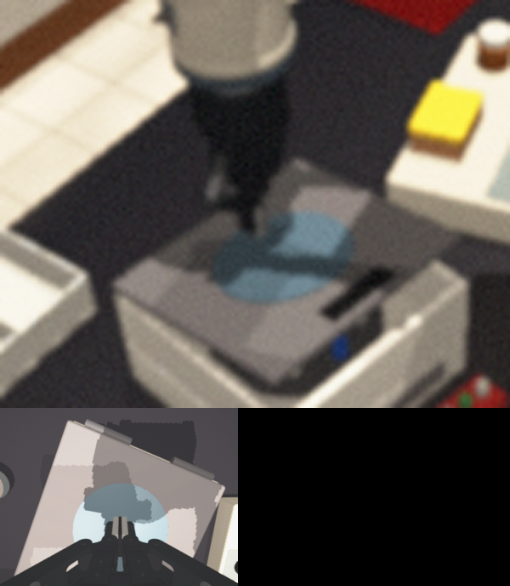

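Fingers had passed *into* the lid plate without force; the lid stayed at about 0.2 rad. I'll lift off and push again about 12 mm nearer the free edge, watching every few mm.

Emit:
apply_moves([
  [1, 0, 0, -10, 0],
  [1, -3, 12, 0, 0],
  [1, 0, 0, 0, 0],
])

```text
time: 4.5
position: [0.5952, 0.1983, 0.1613]
tcp_rot: [-2.453, 1.951, 0.013]
force: [0.2, -0.2, -0.1]
finger_gap: 0.0001
```

```bash
python3 look.py 5
python3 - <<'E'
from h import *
s=monitor.observe(); p=s['position']; h=np.array([.6849,.1725]); f=np.array([.9877,-.1562]); print('s',(h-p[:2])@f,'t',(p[:2]-h)@np.array([-f[1],f[0]]))
E
```

```text
4.5 [0.5952 0.1983 0.1613] [ 0.2  -0.18 -0.1 ] [0.22  0.538 1.393 0.012 1.209 1.56 ]
lid slope rad 0.19 z0 0.1391 601 0.0289
s 0.09059037866101205 t 0.011863631450389697
```

View pics/look5.png

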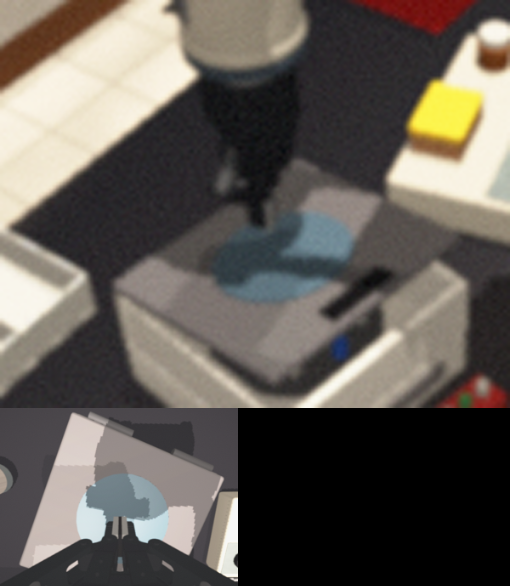

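Emit:
apply_moves([
  [1, 0, 0, 8, 0],
  [1, 0, 0, 6, 0],
  [1, 0, 0, 4, 0],
])

```text
time: 4.85
position: [0.5988, 0.1986, 0.1426]
tcp_rot: [-2.451, 1.949, 0.009]
force: [-0.4, -1.0, 0.1]
finger_gap: -0.0001
```

Emit:
apply_moves([
  [1, 0, 0, 4, 0],
])

```text
time: 4.93
position: [0.5988, 0.1986, 0.1376]
tcp_rot: [-2.451, 1.95, 0.009]
force: [-0.1, 0.2, -0.0]
finger_gap: -0.0
```

Emit:
apply_moves([
  [1, 0, 0, 4, 0],
])

```text
time: 5.02
position: [0.5987, 0.1986, 0.1326]
tcp_rot: [-2.452, 1.95, 0.01]
force: [0.0, 0.2, 0.8]
finger_gap: 0.0003
```

```bash
python3 look.py 6
```

```text
5.0167 [0.5987 0.1986 0.1326] [0.05 0.15 0.8 ] [0.219 0.572 1.417 0.012 1.149 1.559]
lid slope rad 0.184 z0 0.1386 609 0.0231
```

View pics/look6.png

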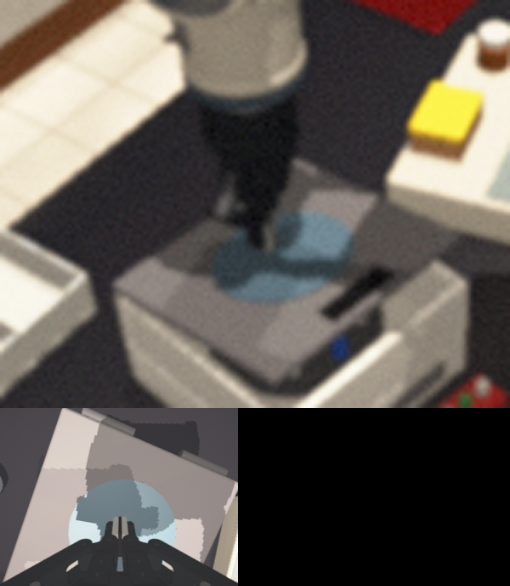

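Run:
```python
from h import *
out=[]
for k in '2','4','5','6':
    W=dict(np.load(f'wrist{k}.npz')); im=cv2.resize(W['color'][220:320,235:335],None,fx=3.6,fy=3.6,interpolation=cv2.INTER_CUBIC); out.append(im)
    P=cloud(W); print(k,[P[r,277].round(4).tolist() for r in (250,255,258,262,270)], W['z_map'][250:275:3,277].round(4))
save('wc',np.vstack([np.hstack(out[:2]),np.hstack(out[2:])])[:600*2:1][:720][::1][:600] if 0 else cv2.resize(np.vstack([np.hstack(out[:2]),np.hstack(out[2:])]),(600,600)))
```

```text
2 [[0.618, 0.2046, 0.1457], [0.6178, 0.2045, 0.1504], [0.6188, 0.2046, 0.1555], [0.6183, 0.2044, 0.1583], [0.6185, 0.2042, 0.1656]] [0.1578 0.1592 0.1509 0.1486 0.1458 0.1431 0.1396 0.1388 0.1356]
4 [[0.6043, 0.2019, 0.1471], [0.6179, 0.2041, 0.1823], [0.6182, 0.2041, 0.186], [0.6176, 0.2039, 0.1885], [0.6183, 0.2038, 0.1967]] [0.1902 0.1896 0.1508 0.1476 0.1467 0.1432 0.1405 0.1375 0.1348]
5 [[0.5903, 0.2015, 0.15], [0.6067, 0.2041, 0.1918], [0.607, 0.2041, 0.1955], [0.6068, 0.204, 0.1989], [0.6074, 0.2039, 0.2071]] [0.1977 0.1974 0.151  0.1487 0.1461 0.1433 0.1409 0.1373 0.135 ]
6 [[0.6045, 0.2037, 0.1484], [0.608, 0.2042, 0.1614], [0.6085, 0.2042, 0.1654], [0.6088, 0.2041, 0.1697], [0.6084, 0.2039, 0.1759]] [0.1668 0.1682 0.151  0.148  0.1452 0.1431 0.1401 0.1371 0.1342]
```

View pics/wc.png

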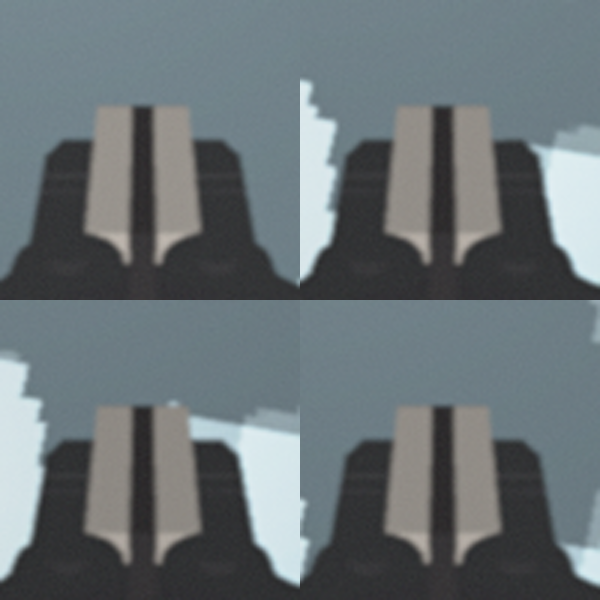

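In the wrist view the shut fingertips always sit at the same pixel (row ~255) and depth (0.151 m). That puts the real tips about 28–30 mm higher than the reported TCP. So nothing passed through the lid; I had just stopped too high. I'll continue down, using the offset and force.

Emit:
apply_moves([
  [1, 0, 0, 8, 0],
  [1, 0, 0, 8, 0],
  [1, 0, 0, 6, 0],
])

```text
time: 5.37
position: [0.5992, 0.199, 0.1099]
tcp_rot: [-2.451, 1.949, 0.009]
force: [-2.0, 0.5, 1.7]
finger_gap: 0.0001
```

Emit:
apply_moves([
  [1, 0, 0, 4, 0],
  [1, 0, 0, 4, 0],
])

```text
time: 5.53
position: [0.599, 0.1992, 0.1016]
tcp_rot: [-2.451, 1.949, 0.009]
force: [-30.8, -7.4, 107.2]
finger_gap: -0.0001
```

```bash
python3 look.py 7
```

```text
5.5333 [0.599  0.1992 0.1016] [-30.77  -7.43 107.23] [0.22  0.608 1.446 0.012 1.083 1.558]
lid slope rad -0.009 z0 0.1362 700 0.0196
```

View pics/look7.png

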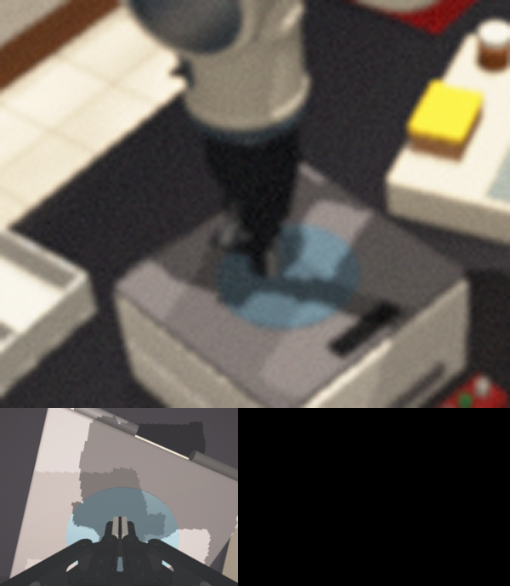

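The lid is shut flat (slope ≈0, force spiked to 107 N, so contact is stiff). I'll back off at once and use fine steps from here. Offset: tip = TCP + ~27 mm.

Emit:
apply_moves([
  [1, 0, 0, -5, 0],
  [1, 0, 0, -30, 0],
  [1, 0, 0, -40, 0],
  [1, 0, 0, -40, 0],
])

```text
time: 5.97
position: [0.5942, 0.1967, 0.2124]
tcp_rot: [2.458, -1.955, -0.023]
force: [1.6, -0.4, -0.0]
finger_gap: 0.0001
```

```bash
python3 look.py 8; python3 to.py 0.541 -0.179 0.12 1.806
```

```text
5.9667 [0.5942 0.1967 0.2124] [ 1.63 -0.38 -0.02] [0.218 0.493 1.325 0.011 1.334 1.559]
lid slope rad -0.001 z0 0.1311 672 0.0018
t 6.07 pos [0.5981 0.1976 0.2182] toolx yaw -1.344 zaxis [-0.     0.011 -1.   ] F [0.4 0.2 0.2] gap 0.0 q [0.22 0.49 1.32 0.01 1.33 1.56]
shift mm [355.  140.6  94.2] turn -0.008
```

View pics/look8.png

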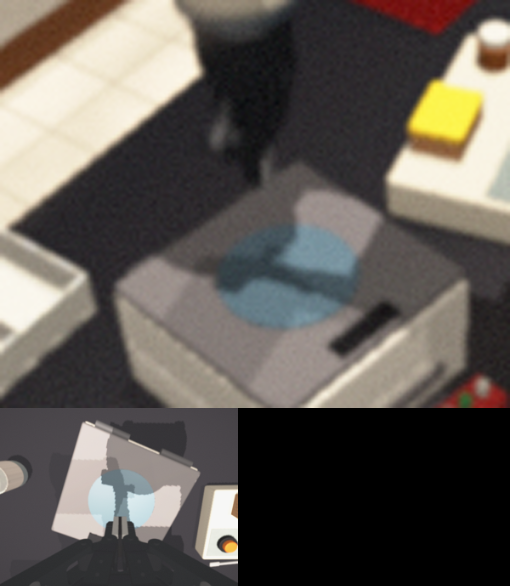

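Lid shut and flat (slope −0.001). Now on to the rocker.

Emit:
apply_moves([
  [1, 38, 15, 0, 0],
  [1, 38, 15, 0, 0],
  [1, 38, 15, 0, 0],
  [1, 38, 15, 0, 0],
  [1, 38, 15, 0, 0],
  [1, 38, 15, 0, 0],
  [1, 38, 15, 0, 0],
  [1, 38, 15, 0, 0],
])

```text
time: 6.73
position: [0.552, -0.127, 0.2153]
tcp_rot: [-2.458, 1.931, 0.0]
force: [1.6, 0.1, -0.3]
finger_gap: 0.0004
```

Emit:
apply_moves([
  [1, 35, 14, 0, 0],
  [1, 5, 3, 0, 0],
  [1, 0, 0, 0, 0],
])

```text
time: 6.98
position: [0.5431, -0.1797, 0.214]
tcp_rot: [-2.452, 1.94, -0.003]
force: [-0.2, 0.3, -0.8]
finger_gap: 0.0003
```

```bash
python3 to.py 0.541 -0.179 0.12 1.806
python3 - <<'E'
from h import *
W=capture('wrist');np.savez('wrist9',**W);save('w9',W['color'])
S=capture('scene');np.savez('scene9',**S);
E
sed -e "s/(('top',T),('scene',S))/(('w',dict(np.load('wrist9.npz'))),)/" m.py > m9.py; python3 m9.py|head -12
```

```text
t 6.98 pos [ 0.5431 -0.1797  0.214 ] toolx yaw -1.339 zaxis [ 0.01  0.01 -1.  ] F [-0.2  0.3 -0.8] gap 0.0003 q [-0.43  0.41  1.47  0.01  1.26  0.9 ]
shift mm [-0.4  3.1 94. ] turn -0.003
w blue
    [366.6 205.7] 908 [ 0.5431 -0.2578  0.0721] z.072: [ 0.5432 -0.2579]
    [506.8 298.8] 2690 [ 0.4698 -0.4547  0.0274] z.072: [ 0.482  -0.4245]
w orange
    [201.6 207.2] 808 [ 0.5061 -0.1083  0.0723] z.072: [ 0.506  -0.1082]
w green
    [283.9 190.8] 100 [ 0.5424 -0.1789  0.0843] z.072: [ 0.5393 -0.1796]
w yellow
    [221.6  81. ] 5701 [ 0.6207 -0.1087  0.0865] z.072: [ 0.6201 -0.1063]
w red
    [546.2   3.3] 218 [ 0.7602 -0.3834  0.0086] z.072: [ 0.7361 -0.3462]
    [  0.4 214.3] 18 [0.4213 0.1276 0.0056] z.072: [0.4547 0.0766]
```

View pics/w9.png

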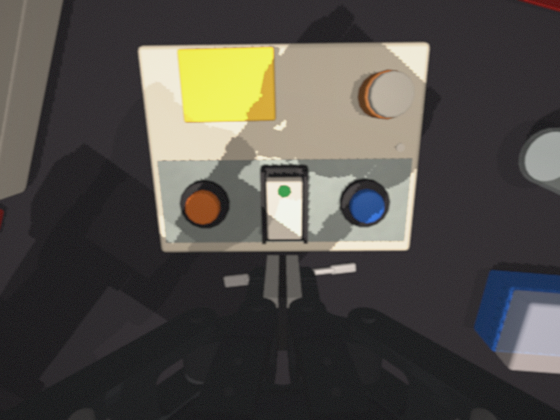

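The wrist view confirms the dot at (284,191) → (0.542, −0.179, 0.084), under the TCP. Blue at (366,206) → (0.543, −0.258, 0.072) and orange at (202,207) → y=−0.108. Descending.

Emit:
apply_moves([
  [1, 0, 0, 40, 0],
  [1, 0, 0, 40, 0],
  [1, 0, 0, 40, 0],
  [1, 0, 0, 15, 0],
  [1, 0, 0, 0, 0],
])

```text
time: 7.5
position: [0.5499, -0.1697, 0.0771]
tcp_rot: [-2.458, 1.927, -0.015]
force: [-1.1, 0.2, 0.5]
finger_gap: 0.0005
```

```bash
python3 to.py 0.541 -0.179 0.057 1.806
```

```text
t 7.5 pos [ 0.5499 -0.1697  0.0771] toolx yaw -1.33 zaxis [ 0.019  0.008 -1.   ] F [-1.1  0.2  0.5] gap 0.0005 q [-0.41  0.57  1.62  0.02  0.94  0.91]
shift mm [ 7.  11.3 19.9] turn 0.006
```

Emit:
apply_moves([
  [1, 7, 11, 0, 0],
  [1, 0, 0, 0, 0],
])

```text
time: 7.67
position: [0.5408, -0.1766, 0.0768]
tcp_rot: [-2.462, 1.922, -0.012]
force: [-0.0, -0.1, 0.5]
finger_gap: 0.0001
```

```bash
python3 to.py 0.541 -0.179 0.057 1.806
python3 - <<'E'
from h import *
W=capture('wrist');save('w10',W['color'][120:320,180:430].repeat(3,0).repeat(3,1))
E
```

```text
t 7.67 pos [ 0.5408 -0.1766  0.0768] toolx yaw -1.325 zaxis [ 0.017  0.009 -1.   ] F [-0.  -0.1  0.5] gap 0.0001 q [-0.43  0.57  1.64  0.02  0.93  0.88]
shift mm [ 2.5  0.7 19.8] turn 0.01
```

View pics/w10.png

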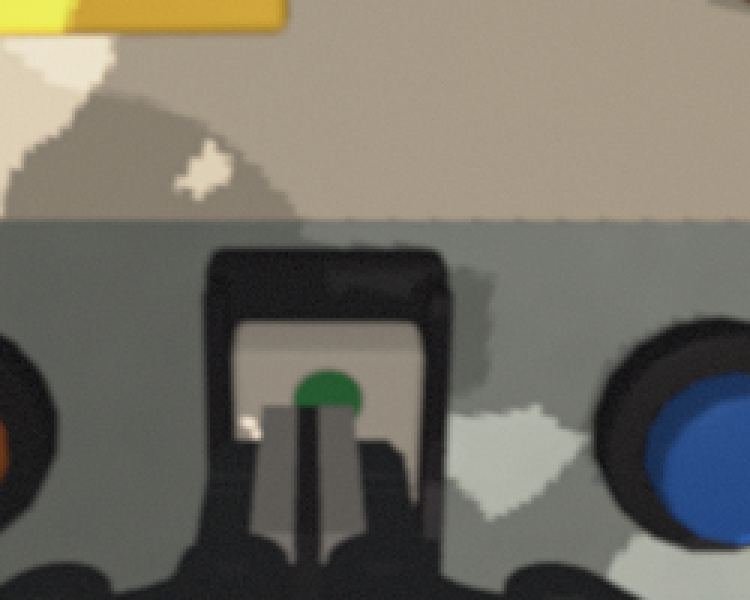

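The fingertips are just over the green dot at crop (328,395), about 2 mm left. I'll step down carefully.

Emit:
apply_moves([
  [1, 2, 0, 5, 0],
  [1, 0, 0, 5, 0],
  [1, 0, 0, 3, 0],
])

```text
time: 7.97
position: [0.545, -0.1787, 0.0674]
tcp_rot: [-2.46, 1.921, -0.024]
force: [0.2, -0.2, 0.1]
finger_gap: -0.0001
```

Emit:
apply_moves([
  [1, 0, 0, 3, 0],
  [1, 0, 0, 2, 0],
])

```text
time: 8.13
position: [0.5457, -0.1788, 0.0624]
tcp_rot: [-2.46, 1.92, -0.026]
force: [-1.1, 0.2, -0.5]
finger_gap: 0.0
```

Emit:
apply_moves([
  [1, 0, 0, 2, 0],
  [1, 0, 0, 2, 0],
])

```text
time: 8.3
position: [0.546, -0.1788, 0.0581]
tcp_rot: [-2.46, 1.921, -0.026]
force: [-0.6, 0.4, 2.4]
finger_gap: -0.0002
```

```bash
python3 to.py 0.541 -0.179 0.05 1.806
python3 - <<'E'
from h import *
W=capture('wrist');save('w11',W['color'][120:320,180:430].repeat(3,0).repeat(3,1))
E
```

```text
t 8.3 pos [ 0.546  -0.1788  0.0581] toolx yaw -1.326 zaxis [ 0.026  0.006 -1.   ] F [-0.6  0.4  2.4] gap -0.0002 q [-0.43  0.6   1.64  0.02  0.88  0.88]
shift mm [-1.   5.1  8. ] turn 0.01
```

View pics/w11.png

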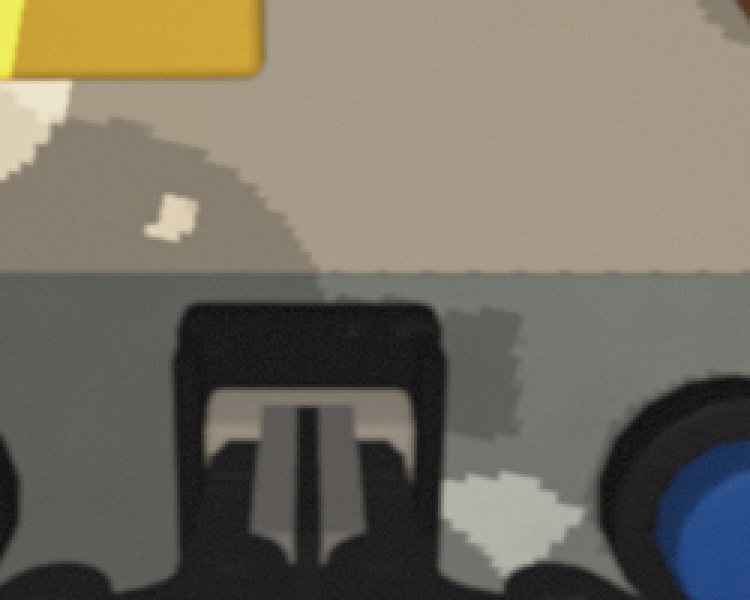

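Emit:
apply_moves([
  [1, 0, 0.5, 2, 0],
  [1, 0, 0.5, 2, 0],
])

```text
time: 8.52
position: [0.5458, -0.1792, 0.0539]
tcp_rot: [-2.459, 1.92, -0.028]
force: [2.1, 1.8, 4.3]
finger_gap: 0.0
```

Emit:
apply_moves([
  [1, 0, 0.5, 2, 0],
])

```text
time: 8.6
position: [0.546, -0.1793, 0.0521]
tcp_rot: [-2.459, 1.92, -0.03]
force: [4.0, 2.7, 4.8]
finger_gap: -0.0005
```

Emit:
apply_moves([
  [1, 0, 0.5, 1.5, 0],
])

```text
time: 8.68
position: [0.5461, -0.1795, 0.0506]
tcp_rot: [-2.458, 1.92, -0.032]
force: [4.0, 3.3, 8.9]
finger_gap: 0.0001
```

Emit:
apply_moves([
  [1, 0, 0, 1, 0],
])

```text
time: 8.77
position: [0.5464, -0.1795, 0.0501]
tcp_rot: [-2.458, 1.92, -0.033]
force: [-5.4, 4.1, 30.1]
finger_gap: -0.0001
```

Emit:
apply_moves([
  [1, 0, 0, -3, 0],
  [1, 0, 0, -15, 0],
  [1, 0, 0, -30, 0],
  [1, 0, 0, -40, 0],
  [1, 0, 0, -20, 0],
])

```text
time: 9.18
position: [0.5382, -0.1786, 0.1557]
tcp_rot: [-2.461, 1.922, -0.012]
force: [1.6, -0.2, 0.8]
finger_gap: -0.0003
```

```bash
python3 to.py 0.542 -0.258 0.12 1.806
python3 - <<'E'
from h import *
W=capture('wrist');np.savez('wrist12',**W);save('w12',W['color'])
P=cloud(W)
h=cv2.cvtColor(W['color'],cv2.COLOR_RGB2HSV)
for n,lo,hi in (('green',(40,80,40),(85,255,255)),('blue',(100,150,40),(125,255,255)),('orange',(5,150,60),(20,255,255))):
    m=cv2.inRange(h,np.array(lo),np.array(hi)); k,l,st,ce=cv2.connectedComponentsWithStats(m)
    for i in range(1,k):
        if st[i,4]>50: print(n,ce[i].round(1),st[i,4],np.median(P[l==i],0).round(4))
E
```

```text
t 9.18 pos [ 0.5382 -0.1786  0.1557] toolx yaw -1.326 zaxis [ 0.017  0.01  -1.   ] F [ 1.6 -0.2  0.8] gap -0.0003 q [-0.44  0.46  1.56  0.02  1.11  0.88]
shift mm [78.2 16.3 35. ] turn 0.01
green [285.6 200.6] 149 [ 0.5434 -0.178   0.077 ]
blue [385.9 224.8] 1358 [ 0.5424 -0.2581  0.0721]
blue [530.6 338.5] 3120 [ 0.4531 -0.4525  0.0287]
orange [390.8  91. ] 671 [ 0.6344 -0.2268  0.079 ]
orange [185.6 224.2] 1466 [ 0.505  -0.1079  0.0721]
```

View pics/w12.png

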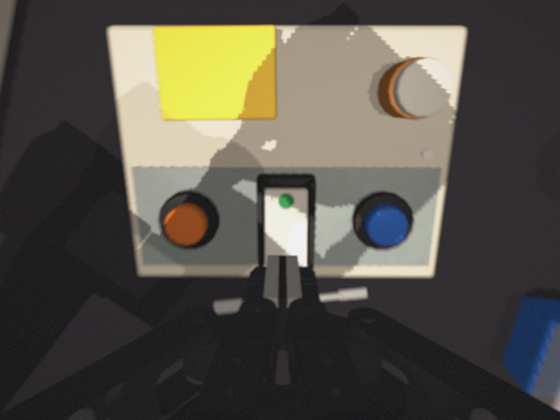

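Run:
```python
from h import *
a=.235; f=np.array([np.cos(a),np.sin(a)]); c0=np.array([.5235,-.183])
for k in ('9','12'):
    W=dict(np.load(f'wrist{k}.npz')); p=cloud(W).reshape(-1,3)
    d=p[:,:2]-c0; s=d@f; t=d@np.array([-f[1],f[0]])
    for lo,hi in ((.006,.026),(-.02,-.004)):
        m=(s>lo)&(s<hi)&(abs(t)<.010)&(p[:,2]>.064)&(p[:,2]<.1)
        if m.sum()<20: print(k,lo,'few'); continue
        q=np.polyfit(s[m],p[m,2],1); print(k,lo,m.sum(),'slope rad',np.arctan(q[0]).round(3),'z@21',np.polyval(q,.021).round(4),'z0',q[1].round(4))
```

```text
9 0.006 459 slope rad 0.19 z@21 0.0844 z0 0.0803
9 -0.02 335 slope rad 0.167 z@21 0.0841 z0 0.0806
12 0.006 734 slope rad -0.17 z@21 0.0765 z0 0.0802
12 -0.02 538 slope rad -0.196 z@21 0.0763 z0 0.0805
```

Rocker slope changed by 0.36 rad and the dot dropped 7.9 mm, so the rocker is on. Now over the blue key.

Emit:
apply_moves([
  [1, 35, 8, 0, 0],
  [1, 35, 8, 0, 0],
  [1, 6, 0, 0, 0],
  [1, 0, 0, 30, 0],
  [1, 0, 0, 20, 0],
  [1, 0, 0, 10, 0],
  [1, 0, 0, 0, 0],
])

```text
time: 9.82
position: [0.543, -0.2607, 0.0979]
tcp_rot: [-2.462, 1.921, -0.023]
force: [-0.2, 1.1, -0.9]
finger_gap: 0.0
```

```bash
python3 to.py 0.542 -0.258 0.045 1.806
python3 - <<'E'
from h import *
W=capture('wrist');save('w13',W['color'][120:320,180:430].repeat(3,0).repeat(3,1))
E
```

```text
t 9.82 pos [ 0.543  -0.2607  0.0979] toolx yaw -1.325 zaxis [ 0.023  0.006 -1.   ] F [-0.2  1.1 -0.9] gap 0.0 q [-0.56  0.57  1.54  0.02  1.01  0.76]
shift mm [-2.8  1.5 52.9] turn 0.01
```

View pics/w13.png

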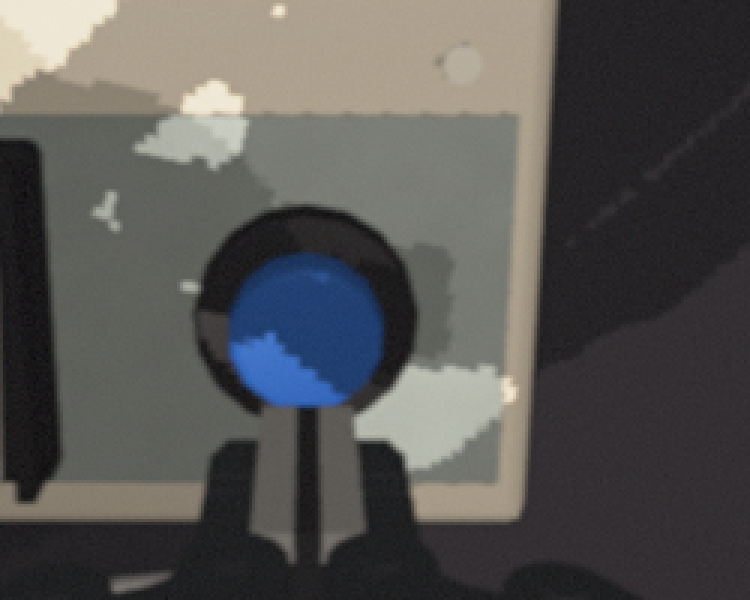

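The blue key at crop (306,330) is centred under the fingers. Descending.

Emit:
apply_moves([
  [1, 0, 2, 15, 0],
  [1, 0, 2, 15, 0],
  [1, 0, 0, 8, 0],
  [1, 0, 0, 0, 0],
])

```text
time: 10.2
position: [0.5418, -0.2614, 0.0631]
tcp_rot: [-2.463, 1.919, -0.029]
force: [0.2, 0.5, -0.2]
finger_gap: 0.0
```

```bash
python3 to.py 0.542 -0.258 0.045 1.806
python3 - <<'E'
from h import *
W=capture('wrist');save('w14',W['color'][120:320,180:430].repeat(3,0).repeat(3,1))
E
```

```text
t 10.2 pos [ 0.5418 -0.2614  0.0631] toolx yaw -1.324 zaxis [ 0.026  0.003 -1.   ] F [ 0.2  0.5 -0.2] gap 0.0 q [-0.56  0.62  1.57  0.02  0.93  0.75]
shift mm [-3.3 -0.6 18.1] turn 0.012
```

View pics/w14.png

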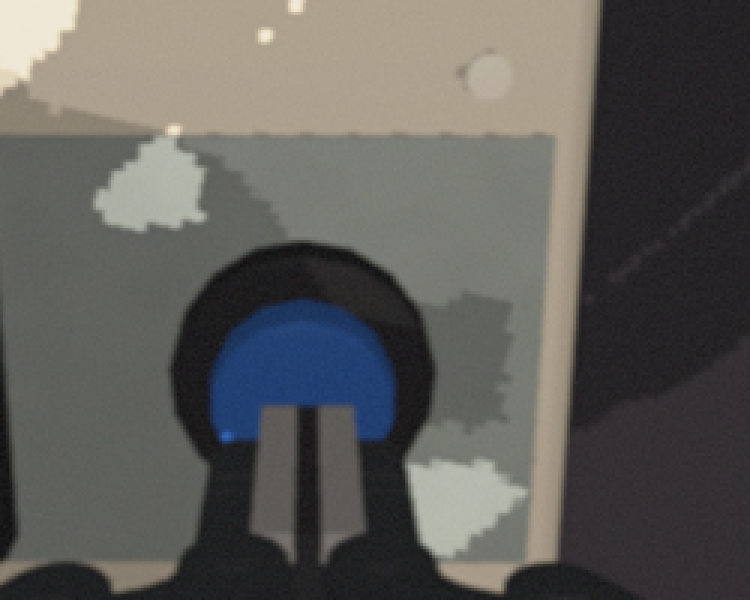

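Emit:
apply_moves([
  [1, -1, 0, 5, 0],
  [1, -1, 0, 4, 0],
  [1, 0, 0, 3, 0],
])

```text
time: 10.5
position: [0.5436, -0.26, 0.054]
tcp_rot: [-2.463, 1.918, -0.037]
force: [-0.1, -1.0, 0.7]
finger_gap: 0.0001
```

Emit:
apply_moves([
  [1, 0, 0, 2, 0],
  [1, 0, 0, 2, 0],
])

```text
time: 10.67
position: [0.5441, -0.26, 0.0501]
tcp_rot: [-2.463, 1.918, -0.038]
force: [-0.8, 0.2, 1.0]
finger_gap: -0.0001
```

Emit:
apply_moves([
  [1, 0, 0, 2, 0],
])

```text
time: 10.75
position: [0.5443, -0.26, 0.048]
tcp_rot: [-2.463, 1.918, -0.038]
force: [-0.2, -0.6, 0.0]
finger_gap: 0.0004
```

Emit:
apply_moves([
  [1, 0, 0, 1.5, 0],
])

```text
time: 10.83
position: [0.5443, -0.26, 0.0464]
tcp_rot: [-2.463, 1.918, -0.038]
force: [-0.1, -0.2, 0.3]
finger_gap: 0.0004
```

Emit:
apply_moves([
  [1, 0, 0, 1.5, 0],
  [1, 0, 0, 1.5, 0],
])

```text
time: 11.0
position: [0.5444, -0.2601, 0.0432]
tcp_rot: [-2.463, 1.918, -0.038]
force: [-0.7, -0.4, 3.0]
finger_gap: -0.0002
```

Emit:
apply_moves([
  [1, 0, 0, 1.5, 0],
])

```text
time: 11.08
position: [0.5444, -0.2601, 0.0416]
tcp_rot: [-2.463, 1.918, -0.038]
force: [-2.6, 1.5, 3.0]
finger_gap: 0.0002
```

Emit:
apply_moves([
  [1, 0, 0, 1, 0],
])

```text
time: 11.17
position: [0.5444, -0.2601, 0.0405]
tcp_rot: [-2.463, 1.918, -0.038]
force: [-1.1, 1.3, 3.9]
finger_gap: 0.0001
```

Emit:
apply_moves([
  [1, 0, 0, 1, 0],
])

```text
time: 11.25
position: [0.5444, -0.2601, 0.0396]
tcp_rot: [-2.463, 1.918, -0.038]
force: [-3.3, 1.3, 13.7]
finger_gap: 0.0
```

Emit:
apply_moves([
  [1, 0, 0, 1, 0],
])

```text
time: 11.33
position: [0.5445, -0.2601, 0.0392]
tcp_rot: [-2.463, 1.918, -0.039]
force: [-7.6, 4.0, 31.9]
finger_gap: 0.0003
```

Emit:
apply_moves([
  [1, 0, 0, 0.4, 0],
  [1, 0, 0, 0.4, 0],
  [1, 0, 0, 0.4, 0],
  [1, 0, 0, 0.4, 0],
  [1, 0, 0, 0.4, 0],
  [1, 0, 0, 0.4, 0],
  [1, 0, 0, 0.4, 0],
  [1, 0, 0, 0.4, 0],
])

```text
time: 12.0
position: [0.5445, -0.2601, 0.0397]
tcp_rot: [-2.463, 1.917, -0.042]
force: [-3.6, 2.4, 10.6]
finger_gap: -0.0
```

```bash
python3 look.py 15
python3 - <<'E'
from h import *
s=monitor.observe();print(s['time'],s['position'].round(4),s['force'].round(1))
W=capture('wrist');P=cloud(W)
h=cv2.cvtColor(W['color'],cv2.COLOR_RGB2HSV)
for n,lo,hi in (('blue',(100,150,40),(125,255,255)),('orange',(5,150,60),(20,255,255))):
    m=cv2.inRange(h,np.array(lo),np.array(hi)); k,l,st,ce=cv2.connectedComponentsWithStats(m)
    for i in range(1,k):
        if st[i,4]>50: print(n,ce[i].round(1),st[i,4],np.median(P[l==i],0).round(4), np.percentile(P[l==i][:,2],90).round(4))
save('w15',W['color'])
S=capture('scene');save('s15',S['color'])
E
```

```text
12.0 [ 0.5445 -0.2601  0.0397] [-3.63  2.43 10.58] [-0.555  0.649  1.59   0.022  0.874  0.754]
lid slope rad 0.0 z0 0.1309 678 0.0018
12.1 [ 0.5445 -0.2601  0.0397] [-4.   1.1  9.4]
blue [281.9 254.5] 868 [ 0.5531 -0.2555  0.0657] 0.0669
blue [538.6 382.2] 1563 [ 0.4856 -0.4491  0.0169] 0.0326
orange [290.9  74.9] 770 [ 0.6242 -0.2405  0.0814] 0.0826
```

View pics/w15.png

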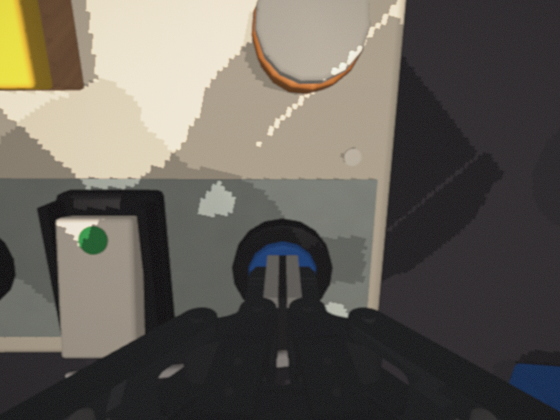

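View pics/s15.png

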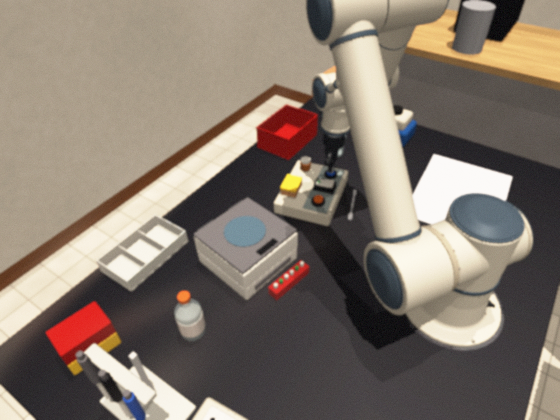

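Blue key top is at 0.066 m (6 mm down) and held with about 10 N. The lid is flat, the rocker on, the orange key untouched and the objects in place. I'll hand in now.

Run:
```python
from rig import job, monitor
print(job.finish_job()); s=monitor.observe(); print(s['time'],s['position'],s['force'])
```

```text
the job is handed in; nothing more can be done
None
the job is handed in; nothing more can be done
```

I shut the lid, turned the rocker on and pressed the blue key. I handed the job in at 12.2 s, with the fingers still holding the key; no verdict was reported.

**Last checks**
- **Lid:** flat, slope 0.000 rad.
- **Rocker:** on. Its dot had dropped 7.9 mm and its slope had changed by about 0.36 rad, measured right after pressing. It still looked on in the last wrist picture.
- **Blue key:** top at 0.066 m, about 6 mm down, with the wrist reading about 10 N.
- **Orange key:** I never went near it. It was up at 0.072 m after the rocker press; I did not measure it again at the end.
- **Loose objects:** nothing looked moved in the final scene picture; I did not measure each one. The arm partly hides the right side in that view.

**What disagreed**
- **Fingertip height:** the real tips sit about 27 mm higher than the reported TCP. My first lid push therefore stopped short, at about 0.2 rad. I found the cause with the wrist camera and pushed again.
- **Force peak:** that second push ended with a wrist force reading of 107 N against the shut lid, close to the 120 N limit. After that I used small steps, and the readings stayed at or below 32 N.

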